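# Stack a filter drawer in the sloping nest

### The job

A filter drawer is being put together in the sloping assembly nest, where its body is already clamped. Lay the open-window spacer frame flat on the body, squarely inside the nest walls, and let go; then lower the cover plate with the round moon filter gently, glass side up, flat on the spacer until it too is fully home in the nest. Leave everything else on the table where it is.

Things in the scene. Friction and masses are not known exactly. Their poses are not given: they have to be found in the camera images.
- fixture: Fixed stand of the nest, base plate 150 (x) x 110 (y) mm; origin under its centre, z up; its low side (fixture -x) faces away from the robot, within 0.35 rad. Nest walls: full width at both x ends; the sides have only corner walls 6 mm thick, 21 mm long, so the middle 70 mm of each long side is open for fingers. Walls are straight to 52 mm above the pocket floor, then flare out to 64 mm.
- nest: Sloping pocket fixed on the stand. Origin: centre of its floor, 62 mm above the table; z points out of the pocket, square to its floor, leaning 25 degrees away from the robot; x runs up the slope, towards the robot, y is level. Inside 102 (x) x 66 (y) mm; floor plate 92 mm wide. Seated and centred, the spacer's underside is at z = 24 mm and the cover's at z = 40 mm in this frame.
- body_top (a point): Centre of the top face of the grey drawer body, 98 (x) x 58 (y) x 24 (z) mm, clamped immovably on the nest floor: 24 mm along nest z from the nest's origin. The spacer goes on this face. The highest point of the nest, its wall on the robot's side, is about 150 mm above the table.
- spacer: Black rectangular frame with an open rectangular window, 96 (x) x 60 (y) x 16 (z) mm, bars 9 mm wide along the long sides and 12 mm at the ends, about 90 g, lying flat on the table. Origin at the centre of its underside, z up. Same upside down or turned half round in looks, but keep it this side up.
- cover: Nickel-plated rectangular plate 96 (x) x 60 (y) x 14 (z) mm with a round raised filter cell (52 mm diameter, 7 mm high, grey moon-filter glass) on its top, about 180 g, lying flat on the table, glass up. Origin at the centre of the plate's underside, z up (glass side). May be turned half round.
- eyepiece: Bystander: silver Ramsden eyepiece standing upright, 48 mm diameter, 66 mm tall; origin under its centre.
- nebula_filter: Bystander: round violet glass nebula filter in a dark cell lying flat, 62 mm diameter, 12 mm thick; origin under its centre. It is not a part of the drawer.
- canister: Bystander: nickel-plated eyepiece canister standing upright, 69 mm diameter, 87 mm tall; origin under its centre.
- screwdriver: Bystander: screwdriver lying flat beyond the nest, about 200 mm long, under 35 mm thick.
- dust_cap: Bystander: black round dust cap, 70 mm diameter, 18 mm tall; origin under its centre.
- diagonal: Bystander: star diagonal, a 55 x 50 x 50 mm block with a 38 mm tube out of its -x side (40 mm long) and a short collar on top, 70 mm tall; origin under the block's centre.

How it is judged (in metres and radians):
On the way, in this order (a step that is already met when the one before it is completed fails the run):
1. the spacer lies flat on the body, square in the nest, and is let go (x of spacer in the frame of nest between -0.005 and 0.005 m and y of spacer in the frame of nest between -0.005 and 0.005 m and z of spacer in the frame of nest between 0.021 and 0.027 m and angle between the z axis of spacer and the z axis of nest, either way round below 0.06 rad and angle between the x axis of spacer and the x axis of nest, either way round below 0.14 rad and contact force between the fingers and spacer below 0.5 N and linear speed of spacer below 0.02 m/s), for 0.2 s.
2. the cover lies flat on the spacer, glass up, square in the nest, and is let go (x of cover in the frame of nest between -0.005 and 0.005 m and y of cover in the frame of nest between -0.005 and 0.005 m and z of cover in the frame of nest between 0.037 and 0.043 m and angle between the z axis of cover and the z axis of nest, either way round below 0.06 rad and angle between the x axis of cover and the x axis of nest, either way round below 0.14 rad and contact force between the fingers and cover below 0.5 N and linear speed of cover below 0.02 m/s), for 0.2 s.
At the end, for the whole second after the job is handed in: Spacer and cover both lie in the nest at rest and released, each within 5 mm of the nest's centre in x and y, underside within 3 mm of its seated height (24 mm for the spacer, 40 mm for the cover, so glass side up), within 0.06 rad of parallel to the pocket floor and 0.14 rad of square in turn (all of step 1 and all of step 2); the robot touches nothing.
It fails at once if the cover is dropped or pressed hard on the spacer or nest (over 60 N) (contact force between cover and spacer above 60 N or contact force between cover and nest above 60 N).
It fails at once if a bystander is moved more than 30 mm (distance of any of eyepiece, nebula_filter, canister, screwdriver, dust_cap, diagonal from where it was at the start of the episode above 0.03 m).
It also fails if it takes over 64 s, if anything falls off the work surface, if the arm or the gripper's body presses on something with over 40 N, if the wrist force passes 120 N, or if a joint passes its speed limit or range.

### The arm

A 7-joint arm with a two-finger parallel gripper is mounted at the origin on the work surface. World frame = base frame: x ahead of the robot, y to its left, z up, the work surface at z = 0. Lengths are in mm, angles in rad, forces in N, time in s.
With the tool pointing down it reaches from about 425 to 925 mm from the base axis. Payload 6.8 kg.
Tool frame: the origin (TCP) lies at the very end of the fingers, on their centre line; the grasp point (between the pads) lies 19 mm behind it; z points along the fingers, y is the direction in which the jaws open and shut (so a half turn about z gives the same grasp; the last joint's range is limited). The gripper opens to 88 mm and grips with 3 to 60 N. Pads are 20 mm wide; open, the fingers measure 115 mm over their backs; the gripper's body (75 mm by 178 mm) begins 61 mm behind the grasp point.
Start: joints at [1.102, 0.477, 0.022, 1.555, -0.011, 1.109, -0.083], TCP at [238.3, -631.554, 222.664] pointing down, gripper open.
Joint ranges: [-2.96, 2.96], [-0.34, 2.1], [-1.41, 1.46], [0.24, 2.44], [-1.37, 4.51], [0.17, 1.92], [-2.96, 2.96]. Speed limits (rad/s): [2.39, 2.39, 3.14, 3.14, 3.14, 3.14, 3.14].

### API

Orientations are given as a unit quaternion [x, y, z, w].
In Python, from workcell import robot gives the robot as it stands.
- The arm moves only by the tool servo_tool, never from a script. Its argument "deltas" is one flat list of numbers, 6 for each row, row after row: the shift along the tool's x, y, z in mm, then the turn, a rotation vector about the tool's x, y, z in degrees. A call has exactly 10 rows; each row is the pose to reach, as a shift and turn from the pose commanded when the call began, along the tool's axes at that moment; what a row does not reach only later rows make up. A row lasts 1/8 s, in which the tool goes at most 62.5 mm and 10.7 degrees, less where a joint would pass 70% of its speed; a pose out of reach is approached as far as the arm can. A call with a gripper value outside its range is refused whole. "fingers" is the finger opening in mm, from 0 to 87.8, set as the call begins (left out, the last holds). The fingers move at their own pace and stop on an object; "squeeze" is the grip in N (left out, the last holds). Time passes only in rows, so rows that repeat a pose let the fingers close, or fill a call up. It gives the time, the measured TCP pose, the force and the opening at its end, in the units of the state.
- robot.read_state(): the state, without advancing time (a new reading comes with each control period).
- robot.get_image(name): name is "scene" or "top"; returns a dict with "color" (400x640x3 uint8, blue, green, red), "z_map" (400x640 float32, mm along the optical axis (not along the pixel's ray), 0 where there is no reading), "fx", "fy", "cx", "cy" (pixels), "R" (3x3) and "t" (3): a world point X has camera coordinates R X + t. Camera axes: x right, y down, z forward; pixel columns grow to the right and rows downward; lengths in mm; the calibration is good to about 2 mm. A picture is of the moment at which its call begins.
- robot.finish_job(): hands the job in, once; it reports no verdict.
The state is a dict: "t": time; "joint_positions": joint angles; "qvel": joint speeds; "joint_torque": joint torques, N m; "tool_pos": TCP position; "eef_rot": TCP orientation; "ft_force": force on the tool from outside, world axes, zero at the start; "torque": the same for the moment, N m; "finger_gap": opening from 0.0 (shut) to 1.0 (fully open).
Only numpy, scipy, OpenCV 4.12 (cv2) and the standard library are available. Lean on these libraries where they do the work, as an engineer would, in place of code of your own. Each camera call takes 0.05 s, during which the arm holds its last target. There are 200 camera calls.

## Working session

There is one attempt and no reset: what is moved stays moved. The work goes in short steps, Python scripts to look and compute and a tool call to move; the robot and the scene stay as the last step left them, time stands still between calls to the robot, and variables do not carry over. Pictures are saved under pics/ and viewed, about 8 in all and at most 12, crops included, and the job is handed in when it is done.

Besides the shell and the picture viewer there is one more tool, called after ">>>" as a command line: name --argument value ..., lists and objects as JSON in quotes. servo_tool: Moves the arm, as the interface text tells. Its arguments: {"type":"object","properties":{"deltas":{"type":"array","items":{"type":"number"}},"fingers":{"type":"number"},"squeeze":{"type":"number"}},"required":["deltas"]}

```bash
mkdir -p pics; ls
python3 - <<'E'
from workcell import robot
import cv2,numpy as np,pickle
s=robot.read_state();print(s)
d={}
for n in("scene","top"):
    i=robot.get_image(n);d[n]=i
    print(n,i["fx"],i["fy"],i["cx"],i["cy"],np.round(i["R"],3).tolist(),np.round(i["t"],1), (i["z_map"]>0).mean())
    cv2.imwrite(f"pics/{n}0.png",i["color"])
pickle.dump(d,open("d0.pkl","wb"))
E
```

```text
pics
{'t': 0.0, 'joint_positions': array([ 1.10189886,  0.47778659,  0.02237061,  1.55640738, -0.01146433,
        1.10923832, -0.08308313]), 'qvel': array([ 0.0001866 ,  0.00165982, -0.00147715,  0.0002774 ,  0.00053995,
        0.00046574, -0.00220003]), 'joint_torque': array([ 5.85379730e-04, -5.82861972e+01,  1.53482236e+00, -2.72609013e+01,
       -5.44097973e-02,  1.68532133e-02,  1.48164190e-04]), 'tool_pos': array([ 238.05126544, -631.03012328,  221.70996619]), 'eef_rot': array([ 9.83769411e-01,  1.79435265e-01, -2.37192214e-04, -8.22119336e-04]), 'ft_force': array([-0.39591866,  0.39001454, -0.16899424]), 'torque': array([ 0.05414137,  0.01664813, -0.01980018]), 'finger_gap': 0.9989193975544016}
scene 410.659050575137 410.659050575137 320.51038093078813 201.83365634075773 [[0.769, 0.639, 0.009], [0.4, -0.47, -0.787], [-0.499, 0.609, -0.617]] [-452.6 -175.3 1561.1] 0.99125
top 468.09030740444325 468.09030740444325 324.43938767586417 199.7789151034576 [[-0.024, -1.0, -0.013], [-0.987, 0.025, -0.158], [0.158, 0.009, -0.987]] [  25.5  565.4 1432.3] 0.995875
```

View pics/scene0.png

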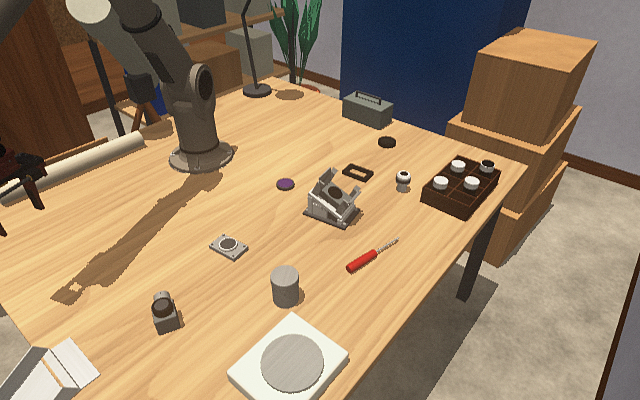

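View pics/top0.png

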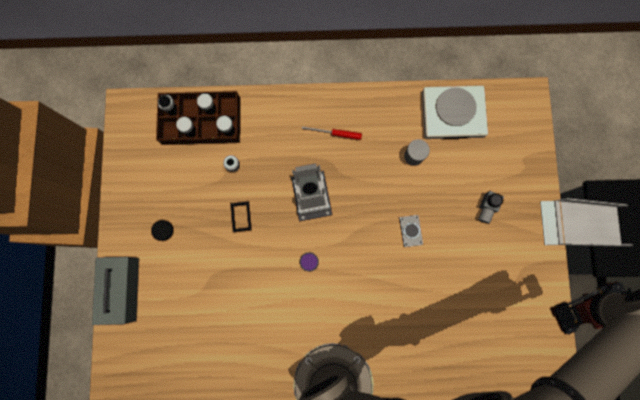

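The scene view shows the spacer at about (357,172), the nest at (335,200) and the cover at (229,246). In the top view the spacer is at (241,216), the nest at (311,192) and the cover at (411,230). Next I'll measure them.

```bash
cat > h.py <<'E'
import numpy as np,cv2
def cloud(i):
    v,u=np.mgrid[0:400,0:640]; z=i["z_map"].astype(float)
    c=np.stack([(u-i["cx"])/i["fx"]*z,(v-i["cy"])/i["fy"]*z,z],-1)
    return (c-i["t"])@i["R"]      # R^T (c-t)
def ray(i,uv,h):
    uv=np.atleast_2d(uv).astype(float)
    d=np.c_[(uv[:,0]-i["cx"])/i["fx"],(uv[:,1]-i["cy"])/i["fy"],np.ones(len(uv))]@i["R"]
    o=-i["t"]@i["R"]
    return o+d*((h-o[2])/d[:,2])[:,None]
def proj(i,X):
    c=np.atleast_2d(X)@i["R"].T+i["t"]
    return np.c_[c[:,0]/c[:,2]*i["fx"]+i["cx"],c[:,1]/c[:,2]*i["fy"]+i["cy"]]
E
python3 - <<'E'
import pickle,numpy as np,cv2
from h import *
d=pickle.load(open("d0.pkl","rb"))
for n,i in d.items():
    P=cloud(i); 
    for nm,c,r in (("spacer",(682,157),80),("cover",(640,-205),80)):
        # region around rough centre from top ray
        c=ray(d["top"],{"spacer":(241,216),"cover":(411,230)}[nm],10)[0]
        m=(np.hypot(P[...,0]-c[0],P[...,1]-c[1])<r)
        tab=m&(np.hypot(P[...,0]-c[0],P[...,1]-c[1])>65)
        z0=np.median(P[tab][:,2])
        g=m&(P[...,2]>z0+6)
        hs=P[g][:,2]; 
        Q=P[m&(P[...,2]>z0+6)]
        r=cv2.minAreaRect(Q[:,:2].astype(np.float32))
        print(n,nm,np.round(c,1),"table",round(z0,1),"n",g.sum(),"z pct",np.round(np.percentile(hs,[5,25,50,75,95]),1),"rect",np.round(np.array([*r[0],*r[1],r[2]]),1))
    c=ray(d["top"],(311,192),80)[0]
    m=(np.hypot(P[...,0]-c[0],P[...,1]-c[1])<110)&(P[...,2]>6)
    np.set_printoptions(linewidth=250,suppress=True)
    print(n,"nest",c,m.sum(),"zmax",np.percentile(P[m][:,2],99.5))
    # low plate pixels
    q=m&(P[...,2]<25); r=cv2.minAreaRect(P[m][:,:2].astype(np.float32)); print("all rect",r, "low",q.sum())
    v,u=np.where(m)
    b=(u.min()-4,u.max()+5,v.min()-4,v.max()+5);print(b)
    cr=i["color"][b[2]:b[3],b[0]:b[1]]
    cv2.imwrite(f"pics/nest_{n}.png",cv2.resize(cr,None,fx=6,fy=6,interpolation=cv2.INTER_CUBIC))
a=[cv2.copyMakeBorder(x,0,600-x.shape[0] if x.shape[0]<600 else 0,0,0,cv2.BORDER_CONSTANT)[:600] for x in (cv2.imread("pics/nest_top.png"),cv2.imread("pics/nest_scene.png"))]
o=np.hstack(a);print(o.shape);cv2.imwrite("pics/nest.png",o[:, :800])
E
```

```text
scene spacer [525.4 281.9  10. ] table 0.3 n 238 z pct [ 7.9 11.6 14.8 16.6 18.4] rect [522.9 296.3  99.8  93.7   5. ]
scene cover [ 466.7 -262.    10. ] table 0.6 n 573 z pct [ 9.8 13.7 15.5 20.7 23.2] rect [ 464.5 -261.8   98.8   61.7    6.7]
scene nest [585.62104528  52.16908603  80.        ] 1968 zmax 145.66683392671746
all rect ((590.2167358398438, 56.588356018066406), (156.24403381347656, 116.65839385986328), 9.48995304107666) low 473
(np.int64(299), np.int64(366), np.int64(163), np.int64(233))
top spacer [525.4 281.9  10. ] table 0.7 n 352 z pct [ 7.4 11.5 15.1 17.8 21.4] rect [519.  279.4 146.1 143.3  60.8]
top cover [ 466.7 -262.    10. ] table 0.8 n 618 z pct [ 8.2 13.1 16.5 21.2 26.2] rect [ 463.4 -263.1  140.6  141.8   43.2]
top nest [585.62104528  52.16908603  80.        ] 1842 zmax 146.82500166391884
all rect ((587.3809814453125, 50.39638900756836), (205.07260131835938, 206.82887268066406), 83.62396240234375) low 457
(np.int64(276), np.int64(349), np.int64(159), np.int64(233))
(600, 840, 3)
```

View pics/nest.png

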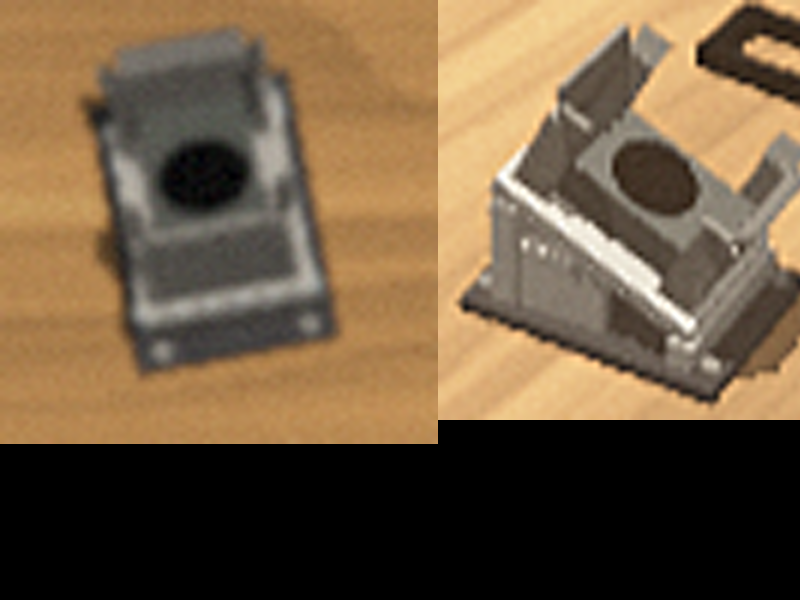

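The crops show the open nest with the drawer body inside. Its dark round opening is at about (205,175) in the top crop and (655,175) in the scene crop. The high wall faces the robot. Now I'll measure from silhouettes and triangulate.

```bash
cat >> h.py <<'E'
def tri(a,ua,b,ub):
    A=[];y=[]
    for i,u in((a,ua),(b,ub)):
        o=-i["t"]@i["R"]; p=ray(i,u,0)[0]-o; p/=np.linalg.norm(p)
        M=np.eye(3)-np.outer(p,p); A.append(M); y.append(M@o)
    x=np.linalg.lstsq(np.vstack(A),np.hstack(y),rcond=None)[0]
    return x,[np.linalg.norm(A[k]@x-y[k]) for k in(0,1)]
def fg(i,c,w,k=8):   # non-wood mask around pixel c, upsampled k times
    x0,y0=int(c[0])-w,int(c[1])-w
    im=cv2.resize(i["color"][y0:y0+2*w,x0:x0+2*w],None,fx=k,fy=k,interpolation=cv2.INTER_CUBIC)
    lab=cv2.cvtColor(im,cv2.COLOR_BGR2LAB)
    ch=lab[...,2].astype(np.uint8)
    t,m=cv2.threshold(ch,0,255,cv2.THRESH_BINARY_INV+cv2.THRESH_OTSU)
    return im,lab,m,lambda p:(np.asarray(p,float).reshape(-1,2)+.5)/k-.5+[x0,y0]
def blob(m):
    cs,_=cv2.findContours(m,cv2.RETR_EXTERNAL,cv2.CHAIN_APPROX_NONE)
    return max(cs,key=cv2.contourArea)
E
python3 - <<'E'
import pickle
from h import *
np.set_printoptions(suppress=True,precision=2)
d=pickle.load(open("d0.pkl","rb"))
vis=[]
def cen(c):
    M=cv2.moments(c);return M["m10"]/M["m00"],M["m01"]/M["m00"]
for nm,px,h in(("spacer",{"top":(241,216),"scene":(357,172)},8),("cover",{"top":(411,230),"scene":(229,246)},7)):
    U={}
    for n,i in d.items():
        im,lab,m,f=fg(i,px[n],24); c=blob(m); hull=cv2.convexHull(c)
        U[n]=f(cen(hull))[0]
        W=ray(i,f(hull),h)[:,:2].astype(np.float32); r=cv2.minAreaRect(W)
        print(nm,n,U[n],"ray",ray(i,U[n],h)[0],"rect",np.round(np.array([*r[0],*r[1],r[2]]),2))
        cv2.drawContours(im,[c],-1,(0,255,0),1); vis.append(im)
    print(" tri",tri(d["top"],U["top"],d["scene"],U["scene"]))
U={}
for n,px in(("top",(310,188)),("scene",(372-0,0))):
    i=d[n]
    if n=="scene": px=(299+ (655-438)/6, 163+175/6)
    im,lab,m,f=fg(i,px,12); 
    L=lab[...,0]; k=(L<60 if n=="top" else L<75).astype(np.uint8)*255
    nl,lb,st,ce=cv2.connectedComponentsWithStats(k); j=lb[96,96]
    c=blob((lb==j).astype(np.uint8)); e=cv2.fitEllipse(c)
    U[n]=f(e[0])[0]; print("hole",n,px,"L",L[96,96],U[n],e[1],e[2],"ray@83.75",ray(i,U[n],83.75))
    cv2.drawContours(im,[c],-1,(0,255,0),1); vis.append(cv2.resize(im,(384,384)))
print(" tri",tri(d["top"],U["top"],d["scene"],U["scene"]))
for n,px in(("top",(311,195)),("scene",(333,200))):
    im,lab,m,f=fg(d[n],px,40,5); c=blob(m); cv2.drawContours(im,[c],-1,(0,255,0),1); vis.append(cv2.resize(im,(384,384)))
    W=ray(d[n],f(c),6)[:,:2]; r=cv2.minAreaRect(W.astype(np.float32));print("fix",n,r)
vis=[cv2.resize(v,(200,200)) for v in vis]
cv2.imwrite("pics/v1.png",np.vstack([np.hstack(vis[:4]),np.hstack(vis[4:])]))
E
```

```text
spacer scene [357.5  172.48] ray [525.   282.86   8.  ] rect [523.71 283.69 106.22  80.73   6.14]
spacer top [240.51 216.35] ray [524.6  283.85   8.  ] rect [524.92 283.79  97.95  63.15   4.54]
 tri (array([524.55, 283.86,   7.33]), [np.float64(0.1790297934377776), np.float64(0.17902979343705197)])
cover scene [228.44 246.91] ray [ 465.27 -261.16    7.  ] rect [ 463.65 -260.09  108.8    70.55    5.85]
cover top [410.64 230.51] ray [ 465.33 -261.27    7.  ] rect [ 465.49 -261.35   98.26   64.36    6.3 ]
 tri (array([ 465.34, -261.24,    7.1 ]), [np.float64(0.025440697765274245), np.float64(0.025440697765346135)])
hole top (310, 188) L 10 [309.43 187.97] (97.61238098144531, 122.95836639404297) 77.24944305419922 ray@83.75 [[597.7   56.63  83.75]]
hole scene (335.1666666666667, 192.16666666666666) L 61 [334.78 192.2 ] (82.7081069946289, 120.52452850341797) 122.92133331298828 ray@83.75 [[596.77  56.37  83.75]]
 tri (array([597.32,  56.32,  84.13]), [np.float64(0.4177037289093719), np.float64(0.4177037289095982)])
fix top ((601.8271484375, 60.05052185058594), (180.0638885498047, 116.3265609741211), 9.513411521911621)
fix scene ((550.2498168945312, 132.9298095703125), (192.80641174316406, 312.089111328125), 18.060453414916992)
```

View pics/v1.png

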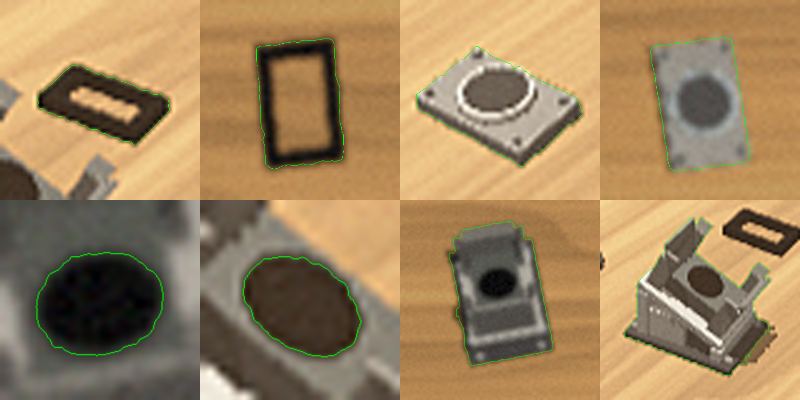

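```bash
cat >> h.py <<'E'
from scipy.spatial.transform import Rotation as Ro
def tool(yaw,tilt): # tool x at world yaw (deg), z down, tilted towards the robot by tilt (deg)
    y=np.radians(yaw);R0=np.array([[np.cos(y),np.sin(y),0],[np.sin(y),-np.cos(y),0],[0,0,-1]]).T
    R0=np.c_[[np.cos(y),np.sin(y),0],[np.sin(y),-np.cos(y),0],[0,0,-1]]
    return Ro.from_matrix(R0)*Ro.from_euler('y',-tilt,degrees=True)
def delta(s,p,R):
    R0=Ro.from_quat(s["eef_rot"]); 
    return np.round(R0.inv().apply(np.array(p)-s["tool_pos"]),1),np.round((R0.inv()*R).as_rotvec(degrees=True),1)
def nestR(yaw=9.5,tilt=25): return tool(yaw,tilt)
def nestpt(x,y,z,bt=(597.3,56.4,84.),yaw=9.5): # nest coords -> world, anchored at body_top (0,0,24)
    R=tool(yaw,25).as_matrix()   # tool x=-nest x, tool y=+nest y, tool z=-nest z
    return np.array(bt)+R@np.array([-x,y,-(z-24)])
E
python3 - <<'E'
import pickle
from h import *
from workcell import robot
d=pickle.load(open("d0.pkl","rb"))
im,lab,m,f=fg(d["top"],(311,195),40,5); c=blob(m); W=ray(d["top"],f(c),6)[:,:2]
r=cv2.minAreaRect(W.astype(np.float32)); B=cv2.boxPoints(r)
for k in range(4):
    a,b=B[k],B[(k+1)%4]; t=(b-a)/np.linalg.norm(b-a); n=np.array([-t[1],t[0]])
    q=W[abs((W-a)@n)<6]; s=(q-a)@t; q=q[(s>15)&(s<np.linalg.norm(b-a)-15)]
    l=cv2.fitLine(q.astype(np.float32),cv2.DIST_HUBER,0,.01,.01).ravel()
    print(len(q),"ang",np.degrees(np.arctan2(l[1],l[0])),"pt",l[2:],"len",np.linalg.norm(b-a))
# body top face plane from depth, scene
for n in d:
    P=cloud(d[n]); a=tool(9.5,25).as_matrix(); L=(P-np.array([597.3,56.4,84]))@a
    g=(abs(L[...,0])<40)&(abs(L[...,1])<24)&(abs(L[...,2])<8)&(np.hypot(L[...,0],L[...,1])>26)
    A=np.c_[L[g][:,:2],np.ones(g.sum())]; print(n,g.sum(),"plane slopes",np.linalg.lstsq(A,L[g][:,2],rcond=None)[0])
s=robot.read_state(); print(delta(s,(560,-150,225),tool(5,0)))
E
```

```text
132 ang -80.6091 pt [513.76587   45.326206] len 116.32657
206 ang 9.744734 pt [604.11584     2.4610894] len 180.06383
112 ang -80.37738 pt [688.8663   78.48189] len 116.32657
116 ang 9.154009 pt [589.3253   112.167114] len 180.06386
scene 115 plane slopes [-0.00088419  0.00853107  0.49557803]
top 111 plane slopes [ 0.02575238 -0.02993688 -1.1440876 ]
(array([ 471. , -336.4,   -2.7]), array([-0.1,  0. , 15.7]))
```

>>> servo_tool --deltas '[47, -34, 0, 0, 0, 2, 94, -67, 0, 0, 0, 3, 141, -101, 0, 0, 0, 5, 188, -135, 0, 0, 0, 6, 235, -168, 0, 0, 0, 8, 283, -202, 0, 0, 0, 9, 330, -235, 0, 0, 0, 11, 377, -269, 0, 0, 0, 13, 424, -303, 0, 0, 0, 14, 471, -336, -3, 0, 0, 15.7]' --fingers 87.8 --squeeze 20

```text
t: 1.35
tool_pos: [560.8, -149.2, 225.3]
eef_rot: [0.999, 0.043, -0.0, -0.0]
ft_force: [1.3, -0.4, -0.6]
finger_gap: 0.999
```

Run:
```python
from h import *
from workcell import robot
s=robot.read_state(); print(s["t"],s["tool_pos"],np.round(s["joint_positions"],2),delta(s,(524.6,283.9,120),tool(5,0)))
```

```text
1.35 [ 560.75915709 -149.24528046  225.28493589] [ 0.29  0.33 -0.17  1.78  0.06  1.05 -1.39] (array([   1.2, -434.6,  105.3]), array([-0. ,  0.1, -0.1]))
```

>>> servo_tool --deltas '[0, -54, 0, 0, 0, 0, 0, -108, 0, 0, 0, 0, 0, -162, 0, 0, 0, 0, 0, -216, 0, 0, 0, 0, 0, -270, 0, 0, 0, 0, 0, -324, 0, 0, 0, 0, 1, -378, 30, 0, 0, 0, 1, -434.6, 60, 0, 0, 0, 1.2, -434.6, 105, 0, 0, 0, 1.2, -434.6, 105, 0, 0, 0]'

```text
t: 2.6
tool_pos: [521.2, 280.9, 117.2]
eef_rot: [0.999, 0.044, -0.003, 0.002]
ft_force: [0.5, -1.1, 0.8]
finger_gap: 0.999
```

Run:
```python
from h import *
from workcell import robot
s=robot.read_state(); print(s["t"],s["tool_pos"],np.round(s["joint_positions"],2),delta(s,(524.6,283.9,3),tool(5,0)))
```

```text
2.6 [521.16418434 280.89376397 117.20735141] [-0.34  0.49 -0.34  1.83  0.2   0.87 -2.26] (array([  4.5,  -3.1, 114.2]), array([0.2, 0.4, 0. ]))
```

>>> servo_tool --deltas '[0, 0, 10, 0, 0, 0, 0, 0, 35, 0, 0, 0, 0, 0, 60, 0, 0, 0, 0, 0, 80, 0, 0, 0, 0, 0, 95, 0, 0, 0, 0, 0, 100, 0, 0, 0, 0, 0, 100, 0, 0, 0, 0, 0, 100, 0, 0, 0, 0, 0, 100, 0, 0, 0, 0, 0, 100, 0, 0, 0]'

```text
t: 3.85
tool_pos: [524.1, 282.3, 21.0]
eef_rot: [0.999, 0.043, 0.0, -0.0]
ft_force: [0.4, -0.3, -0.5]
finger_gap: 0.999
```

Run:
```python
from h import *
from workcell import robot
s=robot.read_state(); print(s["t"],s["tool_pos"],s["qvel"].round(3),delta(s,(524.6,283.9,3),tool(5,0)))
i=robot.get_image("scene");j=robot.get_image("top")
a=i["color"][110:230,290:430];b=j["color"][160:260,190:310]
cv2.imwrite("pics/g1.png",np.hstack([cv2.resize(a,(440,380)),cv2.resize(b,(360,380))]))
```

```text
3.85 [524.12050481 282.28102609  21.04052244] [-0.001  0.004  0.002  0.003  0.001 -0.     0.   ] (array([ 0.6, -1.6, 18. ]), array([-0., -0., -0.]))
```

View pics/g1.png

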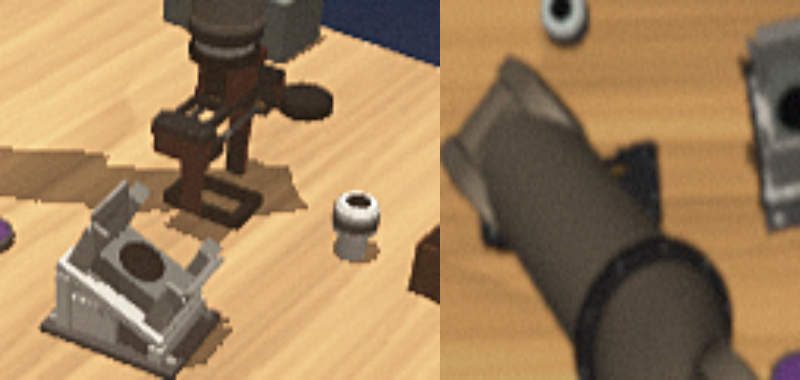

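In this picture the fingers straddle the spacer at about (210,195), with one on each side of its long bars. I'll descend and close.

>>> servo_tool --deltas '[0.6, -1.6, 6, 0, 0, 0, 0.6, -1.6, 12, 0, 0, 0, 0.6, -1.6, 18, 0, 0, 0, 0.6, -1.6, 18, 0, 0, 0, 0.6, -1.6, 18, 0, 0, 0, 0.6, -1.6, 18, 0, 0, 0, 0.6, -1.6, 18, 0, 0, 0, 0.6, -1.6, 18, 0, 0, 0, 0.6, -1.6, 18, 0, 0, 0, 0.6, -1.6, 18, 0, 0, 0]'

```text
t: 5.2
tool_pos: [524.4, 283.8, 2.7]
eef_rot: [0.999, 0.043, 0.0, 0.0]
ft_force: [0.5, -0.0, -0.3]
finger_gap: 0.997
```

>>> servo_tool --deltas '[0, 0, 0, 0, 0, 0, 0, 0, 0, 0, 0, 0, 0, 0, 0, 0, 0, 0, 0, 0, 0, 0, 0, 0, 0, 0, 0, 0, 0, 0, 0, 0, 0, 0, 0, 0, 0, 0, 0, 0, 0, 0, 0, 0, 0, 0, 0, 0, 0, 0, 0, 0, 0, 0, 0, 0, 0, 0, 0, 0]' --fingers 45 --squeeze 20

```text
t: 6.45
tool_pos: [524.3, 283.8, 2.6]
eef_rot: [0.999, 0.043, -0.0, 0.0]
ft_force: [0.7, 0.9, -0.4]
finger_gap: 0.684
```

Run:
```python
from h import *
from workcell import robot
s=robot.read_state(); print(s["t"],s["tool_pos"],s["finger_gap"]*87.8,delta(s,(524.6,283.9,220),tool(5,0)),delta(s,nestpt(0,0,24,(597.2,56.9,84)),nestR()))
```

```text
6.45 [524.34717361 283.81190011   2.63218669] 60.03893843315308 (array([ 3.000e-01, -1.000e-01, -2.174e+02]), array([ 0.,  0., -0.])) (array([ 52.9, 232.4, -81.4]), array([ -1. , -25. ,  -4.5]))
```

>>> servo_tool --deltas '[0, 0, -10, 0, 0, 0, 0, 0, -40, 0, 0, 0, 0, 0, -80, 0, 0, 0, 0, 0, -120, 0, 0, 0, 0, 0, -160, 0, 0, 0, 0, 0, -190, 0, 0, 0, 0, 0, -210, 0, 0, 0, 0, 0, -217, 0, 0, 0, 0, 0, -217, 0, 0, 0, 0, 0, -217, 0, 0, 0]'

```text
t: 7.7
tool_pos: [523.8, 283.4, 218.6]
eef_rot: [0.999, 0.043, -0.001, 0.0]
ft_force: [0.4, 0.8, -0.2]
finger_gap: 0.681
```

Run:
```python
from h import *
from workcell import robot
s=robot.read_state(); print(s["t"],s["tool_pos"],s["finger_gap"]*87.8)
p=nestpt(0,0,105,(597.2,56.9,84));print(p,delta(s,p,nestR()))
```

```text
7.7 [523.82715882 283.38616799 218.60457138] 59.82501718307927
[630.96260683  62.54992272 157.41093075] (array([ 87.7, 229.2,  61.2]), array([ -0.9, -24.9,  -4.5]))
```

>>> servo_tool --deltas '[9, 25, 0, 0, -3, 0, 18, 50, 0, 0, -6, -1, 27, 75, 0, 0, -9, -1.5, 36, 100, 0, 0, -12, -2, 48, 130, 0, -0.5, -15, -2.5, 60, 160, 0, -0.5, -18, -3, 70, 190, 0, -0.7, -21, -4, 80, 215, 10, -0.8, -24, -4.3, 87.7, 229, 30, -0.9, -25, -4.5, 87.7, 229, 45, -0.9, -25, -4.5]'

```text
t: 8.95
tool_pos: [631.4, 61.8, 172.0]
eef_rot: [0.973, 0.08, -0.217, 0.017]
ft_force: [-0.1, 0.1, -1.2]
finger_gap: 0.685
```

Run:
```python
from h import *
from workcell import robot
s=robot.read_state(); print(s["t"],s["tool_pos"],s["joint_positions"].round(2),s["finger_gap"]*87.8)
p=nestpt(0,0,105,(597.2,56.9,84));print(p,delta(s,p,nestR()))
```

```text
8.95 [631.43307868  61.75479363 171.97072314] [-0.03  0.73 -0.26  1.32  0.13  1.55 -1.71] 60.15765561632704
[630.96260683  62.54992272 157.41093075] (array([ 5.9, -0.8, 13.3]), array([-0.1,  0.2, -0.1]))
```

>>> servo_tool --deltas '[5, -0.5, 5, 0, 0, 0, 6, -0.5, 13, 0, 0, 0, 6, -0.5, 13, 0, 0, 0, 6, -0.5, 13, 0, 0, 0, 6, -0.5, 13, 0, 0, 0, 6, -0.5, 13, 0, 0, 0, 6, -0.5, 13, 0, 0, 0, 6, -0.5, 13, 0, 0, 0, 6, -0.5, 13, 0, 0, 0, 6, -0.5, 13, 0, 0, 0]'

```text
t: 10.2
tool_pos: [631.4, 63.8, 160.3]
eef_rot: [0.973, 0.081, -0.216, 0.017]
ft_force: [-0.1, 0.3, 0.1]
finger_gap: 0.683
```

Run:
```python
from h import *
from workcell import robot
import pickle
s=robot.read_state(); print(s["t"],s["tool_pos"],s["qvel"].round(3))
for z in(105,75,26.6):print(delta(s,nestpt(0,0,z,(597.2,56.9,84)),nestR()))
i=robot.get_image("scene");j=robot.get_image("top");pickle.dump({"scene":i,"top":j},open("d1.pkl","wb"))
# predicted spacer corners (bottom & top) from tool pose
R=Ro.from_quat(s["eef_rot"]).as_matrix()
for im in(i,j):
    im["c2"]=cv2.resize(im["color"],None,fx=4,fy=4,interpolation=cv2.INTER_CUBIC)
    for z in(2.6,-13.4):
        C=np.array([[x,y,z] for x,y in((-48,-30),(48,-30),(48,30),(-48,30))])@R.T+s["tool_pos"]
        q=((proj(im,C)+.5)*4-.5).astype(np.int32); cv2.polylines(im["c2"],[q],True,(0,255,0),1)
a=i["c2"][130*4:250*4,280*4:390*4];b=j["c2"][130*4:250*4,260*4:370*4]
cv2.imwrite("pics/g2.png",np.hstack([a,b])[:,:,:] if 1 else 0); print(a.shape)
o=np.hstack([a,b]); cv2.imwrite("pics/g2.png",cv2.resize(o,(800,int(800*o.shape[0]/o.shape[1]))))
```

```text
10.2 [631.42073898  63.78865649 160.32797967] [ 0.001  0.001  0.     0.     0.    -0.     0.   ]
(array([0.6, 1.2, 2.9]), array([-0.1,  0. ,  0.1]))
(array([ 0.6,  1.2, 32.9]), array([-0.1,  0. ,  0.1]))
(array([ 0.7,  1.3, 81.3]), array([-0.1,  0. ,  0.1]))
(480, 440, 3)
```

View pics/g2.png

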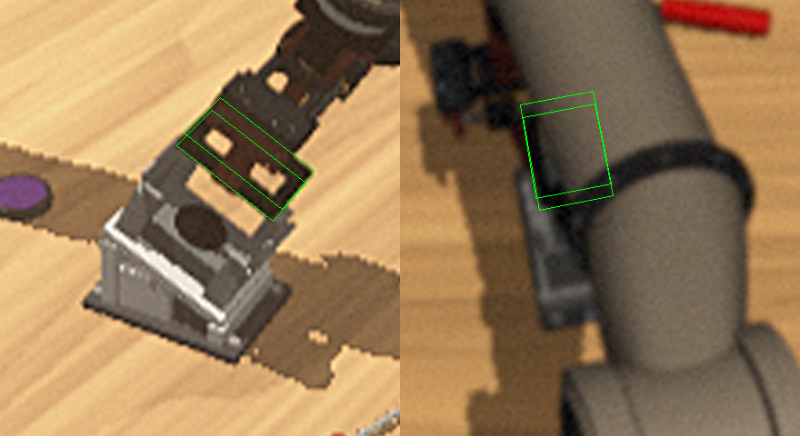

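The spacer in the scene view lies on the outline predicted from the tool pose at (245,160), to within about a pixel. It is parallel to the body below, so I'll descend.

>>> servo_tool --deltas '[0.3, 0.6, 5, 0, 0, 0, 0.6, 1.2, 12, 0, 0, 0, 0.6, 1.2, 20, 0, 0, 0, 0.6, 1.2, 28, 0, 0, 0, 0.6, 1.2, 36, 0, 0, 0, 0.6, 1.2, 44, 0, 0, 0, 0.6, 1.2, 50, 0, 0, 0, 0.6, 1.2, 55, 0, 0, 0, 0.6, 1.2, 55, 0, 0, 0, 0.6, 1.2, 55, 0, 0, 0]'

```text
t: 11.55
tool_pos: [609.5, 59.0, 110.5]
eef_rot: [0.973, 0.081, -0.216, 0.017]
ft_force: [-0.6, -0.5, -1.0]
finger_gap: 0.683
```

Run:
```python
from h import *
from workcell import robot
s=robot.read_state(); print(s["t"],s["tool_pos"],s["ft_force"],s["torque"].round(2))
for z in(26.6,):print(delta(s,nestpt(0,0,z,(597.2,56.9,84)),nestR()))
```

```text
11.55 [609.47399803  58.96024468 110.47531186] [-0.62041181 -0.51293458 -1.03999552] [ 0.08 -0.47 -0.01]
(array([-0.1,  0. , 26.7]), array([-0.1, -0. ,  0.1]))
```

>>> servo_tool --deltas '[0, 0, 4, 0, 0, 0, 0, 0, 8, 0, 0, 0, 0, 0, 12, 0, 0, 0, 0, 0, 16, 0, 0, 0, 0, 0, 19, 0, 0, 0, 0, 0, 22, 0, 0, 0, 0, 0, 24, 0, 0, 0, 0, 0, 26, 0, 0, 0, 0, 0, 26, 0, 0, 0, 0, 0, 26, 0, 0, 0]'

```text
t: 12.8
tool_pos: [598.5, 57.2, 86.8]
eef_rot: [0.973, 0.081, -0.216, 0.017]
ft_force: [0.3, -0.4, -0.7]
finger_gap: 0.679
```

Run:
```python
from h import *
from workcell import robot
s=robot.read_state(); print(s["t"],s["tool_pos"],s["ft_force"],s["torque"].round(2))
for z in(26.6,):print(delta(s,nestpt(0,0,z,(597.2,56.9,84)),nestR()))
```

```text
12.8 [598.4724452   57.15626493  86.77928458] [ 0.27291738 -0.41942271 -0.66697395] [ 0.04 -0.44  0.01]
(array([-0. ,  0. ,  0.5]), array([-0.1, -0. ,  0.1]))
```

>>> servo_tool --deltas '[0, 0, 0.3, 0, 0, 0, 0, 0, 0.6, 0, 0, 0, 0, 0, 0.9, 0, 0, 0, 0, 0, 1.2, 0, 0, 0, 0, 0, 1.4, 0, 0, 0, 0, 0, 1.5, 0, 0, 0, 0, 0, 1.5, 0, 0, 0, 0, 0, 1.5, 0, 0, 0, 0, 0, 1.5, 0, 0, 0, 0, 0, 1.5, 0, 0, 0]'

```text
t: 14.05
tool_pos: [598.1, 57.1, 85.9]
eef_rot: [0.973, 0.081, -0.216, 0.017]
ft_force: [0.4, -0.7, 4.5]
finger_gap: 0.682
```

>>> servo_tool --deltas '[0, 0, 0, 0, 0, 0, 0, 0, 0, 0, 0, 0, 0, 0, 0, 0, 0, 0, 0, 0, 0, 0, 0, 0, 0, 0, 0, 0, 0, 0, 0, 0, 0, 0, 0, 0, 0, 0, 0, 0, 0, 0, 0, 0, 0, 0, 0, 0, 0, 0, 0, 0, 0, 0, 0, 0, 0, 0, 0, 0]' --fingers 84

```text
t: 15.3
tool_pos: [597.8, 57.0, 85.3]
eef_rot: [0.973, 0.081, -0.216, 0.017]
ft_force: [0.8, 0.8, -0.5]
finger_gap: 0.955
```

>>> servo_tool --deltas '[0, 0, -5, 0, 0, 0, 0, 0, -15, 0, 0, 0, 0, 0, -30, 0, 0, 0, 0, 0, -50, 0, 0, 0, 0, 0, -75, 0, 0, 0, 0, 0, -100, 0, 0, 0, 0, 0, -120, 0, 0, 0, 0, 0, -130, 0, 0, 0, 0, 0, -130, 0, 0, 0, 0, 0, -130, 0, 0, 0]'

```text
t: 16.55
tool_pos: [651.4, 65.8, 202.5]
eef_rot: [0.973, 0.081, -0.216, 0.017]
ft_force: [-0.2, -0.2, -0.9]
finger_gap: 0.959
```

Run:
```python
from h import *
from workcell import robot
s=robot.read_state(); print(s["t"],s["tool_pos"],s["finger_gap"])
p=np.array([560,-150,225]);print(delta(s,p,tool(6.3,0)))
i=robot.get_image("scene");c=cv2.resize(i["color"],None,fx=6,fy=6,interpolation=cv2.INTER_CUBIC)
R=nestR().as_matrix()
for z in(24,40):
    q=np.array([nestpt(x,y,z,(597.2,56.9,84)) for x,y in((-48,-30),(48,-30),(48,30),(-48,30))])
    cv2.polylines(c,[((proj(i,q)+.5)*6-.5).astype(np.int32)],True,(0,255,0),1)
cv2.imwrite("pics/p1.png",c[150*6:240*6,285*6:375*6])
```

```text
16.55 [651.4307014   65.82237747 202.50128714] 0.9585045957165668
(array([-123.7,  197.7,   32.7]), array([ 0.6, 25.1,  3.2]))
```

View pics/p1.png

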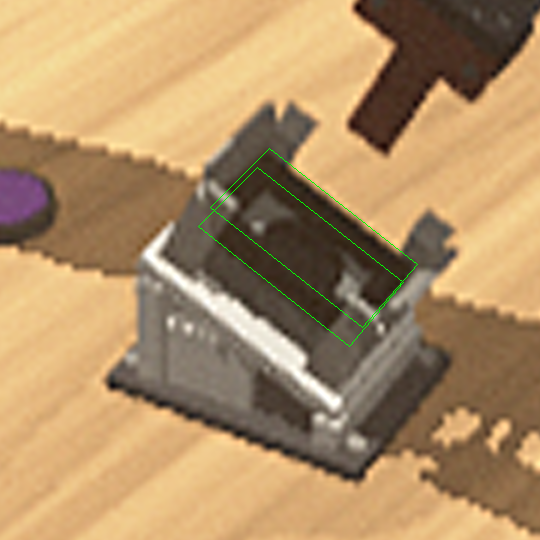

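The spacer sits in the nest and matches the seated outline, flat around (310,245). Now for the cover.

Run:
```python
from h import *
from workcell import robot
s=robot.read_state(); 
for p,t in(((600,-40,215),17),((540,-150,220),8),((465.3,-261.3,200),0),((465.3,-261.3,120),0)): print(*delta(s,p,tool(6.3,t)))
```

```text
[-67.2  95.8  17.3] [1.1 8.1 3. ]
[-139.4  194.3   45.5] [ 0.8 17.1  3.1]
[-214.4  291.8  102.5] [ 0.6 25.1  3.2]
[-180.4  291.9  175. ] [ 0.6 25.1  3.2]
```

>>> servo_tool --deltas '[-33, 48, 8, 0.5, 4, 1.5, -67, 96, 17, 1.1, 8, 3, -103, 145, 31, 1, 12.5, 3, -139, 194, 45, 0.8, 17, 3.1, -177, 243, 74, 0.7, 21, 3.2, -214, 292, 102, 0.6, 25.1, 3.2, -197, 292, 138, 0.6, 25.1, 3.2, -180.4, 291.9, 175, 0.6, 25.1, 3.2, -180.4, 291.9, 175, 0.6, 25.1, 3.2, -180.4, 291.9, 175, 0.6, 25.1, 3.2]' --fingers 87.8

```text
t: 17.85
tool_pos: [466.8, -261.0, 121.4]
eef_rot: [0.998, 0.055, 0.001, 0.0]
ft_force: [0.0, -0.1, -0.6]
finger_gap: 1.0
```

>>> servo_tool --deltas '[0, 0, 5, 0, 0, 0, 0, 0, 25, 0, 0, 0, 0, 0, 50, 0, 0, 0, 0, 0, 70, 0, 0, 0, 0, 0, 82, 0, 0, 0, 0, 0, 87, 0, 0, 0, 0, 0, 87, 0, 0, 0, 0, 0, 87, 0, 0, 0, 0, 0, 87, 0, 0, 0, 0, 0, 87, 0, 0, 0]'

```text
t: 19.1
tool_pos: [466.4, -261.2, 33.6]
eef_rot: [0.998, 0.055, 0.001, 0.0]
ft_force: [0.0, 0.3, -0.1]
finger_gap: 1.0
```

Run:
```python
from h import *
from workcell import robot
s=robot.read_state(); print(s["t"],s["tool_pos"],s["joint_positions"].round(2),s["finger_gap"])
print(delta(s,(465.3,-261.3,3),tool(6.3,0)))
i=robot.get_image("scene");c=cv2.resize(i["color"],None,fx=6,fy=6,interpolation=cv2.INTER_CUBIC)
cv2.imwrite("pics/g3.png",c[190*6:285*6,180*6:280*6])
```

```text
19.1 [ 466.36568934 -261.23037059   33.63766755] [ 0.53  0.52 -0.17  2.02  0.15  0.61 -1.2 ] 1.000486036735331
(array([-1.1, -0.1, 30.6]), array([ 0. , -0.1, -0. ]))
```

View pics/g3.png

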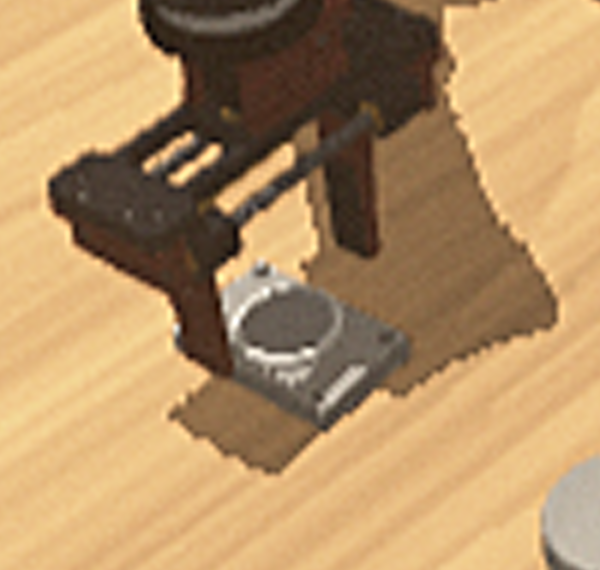

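The fingers are on either side of the cover plate at (200,330) and (355,220). I'll descend and grip.

>>> servo_tool --deltas '[-1.1, 0, 8, 0, 0, 0, -1.1, 0, 16, 0, 0, 0, -1.1, 0, 24, 0, 0, 0, -1.1, 0, 28, 0, 0, 0, -1.1, 0, 30.6, 0, 0, 0, -1.1, 0, 30.6, 0, 0, 0, -1.1, 0, 30.6, 0, 0, 0, -1.1, 0, 30.6, 0, 0, 0, -1.1, 0, 30.6, 0, 0, 0, -1.1, 0, 30.6, 0, 0, 0]'

```text
t: 20.4
tool_pos: [465.2, -261.2, 2.8]
eef_rot: [0.998, 0.055, 0.001, 0.0]
ft_force: [0.3, 1.3, 1.3]
finger_gap: 1.0
```

>>> servo_tool --deltas '[0, 0, 0, 0, 0, 0, 0, 0, 0, 0, 0, 0, 0, 0, 0, 0, 0, 0, 0, 0, 0, 0, 0, 0, 0, 0, 0, 0, 0, 0, 0, 0, 0, 0, 0, 0, 0, 0, 0, 0, 0, 0, 0, 0, 0, 0, 0, 0, 0, 0, 0, 0, 0, 0, 0, 0, 0, 0, 0, 0]' --fingers 45 --squeeze 30

```text
t: 21.65
tool_pos: [465.1, -261.1, 2.7]
eef_rot: [0.998, 0.055, 0.001, -0.0]
ft_force: [-0.1, 0.7, -0.0]
finger_gap: 0.677
```

Run:
```python
from h import *
from workcell import robot
s=robot.read_state(); print(s["t"],s["tool_pos"],s["finger_gap"]*87.8, s["ft_force"])
```

```text
21.65 [ 465.14993131 -261.14688564    2.70295949] 59.48260871488787 [-0.06821067  0.72211083 -0.04823127]
```

Gripped at 60 mm. I'll lift it, then bring it over the nest high and tilted.

>>> servo_tool --deltas '[0, 0, -8, 0, 0, 0, 0, 0, -30, 0, 0, 0, 0, 0, -65, 0, 0, 0, 0, 0, -105, 0, 0, 0, 0, 0, -145, 0, 0, 0, 0, 0, -180, 0, 0, 0, 0, 0, -205, 0, 0, 0, 0, 0, -222, 0, 0, 0, 0, 0, -230, 0, 0, 0, 0, 0, -230, 0, 0, 0]'

```text
t: 22.9
tool_pos: [464.7, -261.2, 232.6]
eef_rot: [0.998, 0.055, 0.001, 0.0]
ft_force: [-0.5, 0.2, -2.4]
finger_gap: 0.683
```

Run:
```python
from h import *
from workcell import robot
s=robot.read_state(); print(s["t"],s["tool_pos"],s["finger_gap"]*87.8)
for p,t in(((520,-150,232),6),((575,-40,232),14),(nestpt(0,0,150,(597.2,56.9,84)),25),(nestpt(0,0,115,(597.2,56.9,84)),25)): print(np.round(p),*delta(s,p,tool(9.5,t)))
```

```text
22.9 [ 464.6786799  -261.20364667  232.57933673] 59.94772944693889
[ 520 -150  232] [  67.2 -104.5    0.7] [-0.2 -6.1 -3.2]
[575 -40 232] [ 133.9 -207.8    0.8] [ -0.4 -14.1  -3.2]
[650.  66. 198.] [ 219.7 -304.6   34.7] [ -0.7 -25.1  -3.2]
[635.  63. 166.] [ 204.9 -303.8   66.4] [ -0.7 -25.1  -3.2]
```

>>> servo_tool --deltas '[20, -31, 0, 0, -2, -1, 44, -69, 0, 0, -4, -2, 67, -104, 0, -0.2, -6, -3.2, 95, -148, 0, -0.3, -10, -3.2, 124, -193, 0, -0.4, -13, -3.2, 150, -232, 0, -0.5, -16, -3.2, 180, -268, 10, -0.6, -20, -3.2, 207, -290, 25, -0.7, -23.5, -3.2, 220, -304, 35, -0.7, -25.1, -3.2, 220, -304, 35, -0.7, -25.1, -3.2]'

```text
t: 24.15
tool_pos: [649.5, 66.9, 194.4]
eef_rot: [0.972, 0.083, -0.218, 0.018]
ft_force: [-0.1, -0.8, -2.1]
finger_gap: 0.683
```

>>> servo_tool --deltas '[0, 0, 6, 0, 0, 0, 0, 0, 14, 0, 0, 0, 0, 0, 22, 0, 0, 0, 0, 0, 30, 0, 0, 0, 0, 0, 35, 0, 0, 0, 0, 0, 35, 0, 0, 0, 0, 0, 35, 0, 0, 0, 0, 0, 35, 0, 0, 0, 0, 0, 35, 0, 0, 0, 0, 0, 35, 0, 0, 0]'

```text
t: 25.4
tool_pos: [635.7, 62.6, 166.4]
eef_rot: [0.973, 0.081, -0.216, 0.018]
ft_force: [0.8, -0.6, -2.7]
finger_gap: 0.679
```

Run:
```python
from h import *
from workcell import robot
s=robot.read_state(); print(s["t"],s["tool_pos"],s["finger_gap"]*87.8,s["ft_force"])
bt=(597.2,56.9,84)
for z in(115,75,42.7):print(delta(s,nestpt(0,0,z,bt),nestR()))
i=robot.get_image("scene");c=cv2.resize(i["color"],None,fx=6,fy=6,interpolation=cv2.INTER_CUBIC)
R=Ro.from_quat(s["eef_rot"]).as_matrix()
S=np.array([[x,y] for x,y in((-48,-30),(48,-30),(48,30),(-48,30))])
for z in(2.7,-11.3):
    q=np.c_[S,np.full(4,z)]@R.T+s["tool_pos"]
    cv2.polylines(c,[((proj(i,q)+.5)*6-.5).astype(np.int32)],True,(0,255,0),1)
q=np.array([nestpt(x,y,40,bt) for x,y in S]);cv2.polylines(c,[((proj(i,q)+.5)*6-.5).astype(np.int32)],True,(255,0,255),1)
cv2.imwrite("pics/g4.png",c[140*6:235*6,285*6:395*6])
```

```text
25.4 [635.65293696  62.6378316  166.39258174] 59.640646455158205 [ 0.76269043 -0.56095817 -2.70395884]
(array([-0.4, -0.7,  0.1]), array([0., 0., 0.]))
(array([-0.4, -0.7, 40.1]), array([0., 0., 0.]))
(array([-0.4, -0.7, 72.4]), array([0., 0., 0.]))
```

View pics/g4.png

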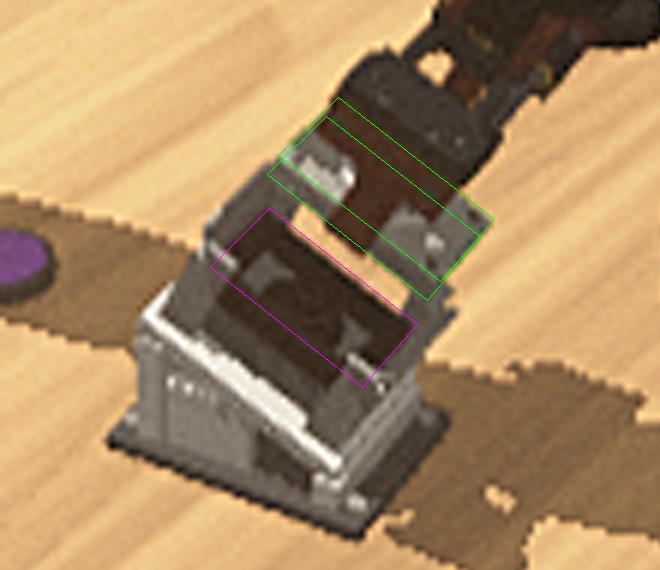

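The cover is held glass up on its predicted outline at (380,200), and the spacer is lying flat in the nest below. I'll descend.

>>> servo_tool --deltas '[-0.2, -0.4, 5, 0, 0, 0, -0.4, -0.7, 12, 0, 0, 0, -0.4, -0.7, 20, 0, 0, 0, -0.4, -0.7, 28, 0, 0, 0, -0.4, -0.7, 35, 0, 0, 0, -0.4, -0.7, 41, 0, 0, 0, -0.4, -0.7, 46, 0, 0, 0, -0.4, -0.7, 50, 0, 0, 0, -0.4, -0.7, 50, 0, 0, 0, -0.4, -0.7, 50, 0, 0, 0]'

```text
t: 26.7
tool_pos: [614.5, 59.8, 121.4]
eef_rot: [0.973, 0.081, -0.216, 0.018]
ft_force: [-0.6, -0.6, -1.5]
finger_gap: 0.679
```

>>> servo_tool --deltas '[0, 0, 3, 0, 0, 0, 0, 0, 6, 0, 0, 0, 0, 0, 9, 0, 0, 0, 0, 0, 12, 0, 0, 0, 0, 0, 15, 0, 0, 0, 0, 0, 17, 0, 0, 0, 0, 0, 19, 0, 0, 0, 0, 0, 20, 0, 0, 0, 0, 0, 20, 0, 0, 0, 0, 0, 20, 0, 0, 0]'

```text
t: 27.95
tool_pos: [606.0, 58.3, 103.1]
eef_rot: [0.973, 0.081, -0.216, 0.018]
ft_force: [-0.0, -0.7, -1.7]
finger_gap: 0.678
```

Run:
```python
from h import *
from workcell import robot
s=robot.read_state(); print(s["t"],s["tool_pos"],s["finger_gap"]*87.8,s["ft_force"],s["torque"].round(2))
print(delta(s,nestpt(0,0,42.7,(597.2,56.9,84)),nestR()))
```

```text
27.95 [606.03500626  58.34129064 103.13939579] 59.51254200694534 [-0.00986929 -0.65851076 -1.745536  ] [ 0.12 -0.57  0.04]
(array([-0. , -0. ,  2.4]), array([ 0., -0.,  0.]))
```

>>> servo_tool --deltas '[0, 0, 0.4, 0, 0, 0, 0, 0, 0.8, 0, 0, 0, 0, 0, 1.2, 0, 0, 0, 0, 0, 1.5, 0, 0, 0, 0, 0, 1.8, 0, 0, 0, 0, 0, 2.1, 0, 0, 0, 0, 0, 2.4, 0, 0, 0, 0, 0, 2.6, 0, 0, 0, 0, 0, 2.6, 0, 0, 0, 0, 0, 2.6, 0, 0, 0]'

```text
t: 29.2
tool_pos: [604.8, 58.1, 100.7]
eef_rot: [0.973, 0.081, -0.216, 0.018]
ft_force: [-0.1, 0.2, -1.7]
finger_gap: 0.679
```

Run:
```python
from h import *
from workcell import robot
s=robot.read_state(); print(s["t"],s["tool_pos"],s["finger_gap"]*87.8,s["ft_force"],s["torque"].round(2))
print(delta(s,nestpt(0,0,42.7,(597.2,56.9,84)),nestR()))
```

```text
29.2 [604.82780877  58.14101594 100.70168915] 59.58244092884962 [-0.08058554  0.20260524 -1.72517637] [ 0.1  -0.49  0.03]
(array([ 0.1, -0. , -0.3]), array([0., 0., 0.]))
```

>>> servo_tool --deltas '[0, 0, 0.1, 0, 0, 0, 0, 0, 0.2, 0, 0, 0, 0, 0, 0.3, 0, 0, 0, 0, 0, 0.4, 0, 0, 0, 0, 0, 0.5, 0, 0, 0, 0, 0, 0.6, 0, 0, 0, 0, 0, 0.7, 0, 0, 0, 0, 0, 0.8, 0, 0, 0, 0, 0, 0.8, 0, 0, 0, 0, 0, 0.8, 0, 0, 0]'

```text
t: 30.45
tool_pos: [604.7, 58.1, 100.4]
eef_rot: [0.973, 0.081, -0.216, 0.018]
ft_force: [0.5, -1.0, 5.6]
finger_gap: 0.678
```

>>> servo_tool --deltas '[0, 0, 0, 0, 0, 0, 0, 0, 0, 0, 0, 0, 0, 0, 0, 0, 0, 0, 0, 0, 0, 0, 0, 0, 0, 0, 0, 0, 0, 0, 0, 0, 0, 0, 0, 0, 0, 0, 0, 0, 0, 0, 0, 0, 0, 0, 0, 0, 0, 0, 0, 0, 0, 0, 0, 0, 0, 0, 0, 0]' --fingers 84

```text
t: 31.7
tool_pos: [604.5, 58.1, 100.0]
eef_rot: [0.973, 0.081, -0.216, 0.018]
ft_force: [0.5, -0.1, -0.3]
finger_gap: 0.958
```

>>> servo_tool --deltas '[0, 0, -5, 0, 0, 0, 0, 0, -15, 0, 0, 0, 0, 0, -30, 0, 0, 0, 0, 0, -50, 0, 0, 0, 0, 0, -75, 0, 0, 0, 0, 0, -100, 0, 0, 0, 0, 0, -120, 0, 0, 0, 0, 0, -130, 0, 0, 0, 0, 0, -130, 0, 0, 0, 0, 0, -130, 0, 0, 0]'

```text
t: 32.95
tool_pos: [658.2, 67.0, 217.1]
eef_rot: [0.973, 0.081, -0.216, 0.018]
ft_force: [-1.3, -0.4, -0.4]
finger_gap: 0.961
```

Run:
```python
from h import *
from workcell import robot
s=robot.read_state(); print(s["t"],s["tool_pos"],s["finger_gap"],s["ft_force"])
bt=(597.2,56.9,84)
i=robot.get_image("scene");c=cv2.resize(i["color"],None,fx=6,fy=6,interpolation=cv2.INTER_CUBIC)
S=np.array([[x,y] for x,y in((-48,-30),(48,-30),(48,30),(-48,30))])
P=cloud(i);L=(P-nestpt(0,0,0,bt))@nestR().as_matrix()*[-1,1,-1]
for lo,nm in((0,"plate"),(1,"cell")):
    r=np.hypot(L[...,0],L[...,1]); g=(abs(L[...,2]-55)<12)&((r<20) if lo else (r>28)&(abs(L[...,0])<44)&(abs(L[...,1])<26))
    A=np.c_[L[g][:,:2],np.ones(g.sum())]; print(nm,g.sum(),np.linalg.lstsq(A,L[g][:,2],rcond=None)[0].round(3),"want",[54,61][lo])
q=np.array([nestpt(x,y,54,bt) for x,y in S]);cv2.polylines(c,[((proj(i,q)+.5)*6-.5).astype(np.int32)],True,(0,255,0),1)
cv2.imwrite("pics/p2.png",c[150*6:240*6,285*6:375*6])
```

```text
32.95 [658.17384142  67.04115943 217.10002208] 0.9607559492597919 [-1.27471885 -0.4331562  -0.3700924 ]
plate 161 [4.0000e-03 3.0000e-03 5.3741e+01] want 54
cell 97 [1.200e-02 0.000e+00 6.118e+01] want 61
```

View pics/p2.png

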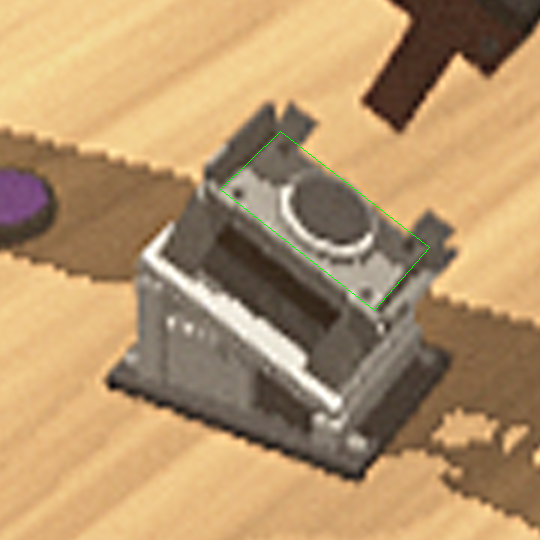

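The cover is seated: its plate matches the outline at (325,220), and the depth fit puts it flat, with its top at 53.7 mm against the expected 54 mm. The gripper is clear. I'll hand in.

```bash
python3 -c "
from workcell import robot
print(robot.finish_job())"
```

```text
the job is handed in; nothing more can be done
None
```

I laid the spacer on the drawer body, then set the cover on top of it, glass side up. Both are seated in the nest and released. I handed the job in at about 33 s with the gripper clear; it reported no verdict.

- **Cover:** The depth fit put the plate's top at 53.7 mm against 54 expected and the glass cell at 61.2 mm against 61. The tilt error was about 0.01 rad at most, inside the 0.06 rad limit. The plate's outline in the scene view matched the seated position to about a pixel (roughly 3 mm).
- **Spacer:** I checked it only by its outline in the scene view, which matched the seated position, and by the cover resting at the right height on it.
- **Forces:** The wrist reading when I stopped lowering was about 4.5 N for the spacer and 5.6 N for the cover.
- **Not checked:** I did not measure the bystanders at the end. The arm's path stayed clear of them and I saw no contact.

No check failed. The only disagreement was about 1 mm between two estimates of the nest's sideways centre, and I used a point between them.

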